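Sort the glaze firing into its trays

ROBOT

A 6-joint arm with a two-finger parallel gripper is mounted at the origin on the work surface. World frame = base frame: x ahead of the robot, y to its left, z up, the work surface at z = 0. Lengths are in m, angles in rad, forces in N, time in s.
With the tool pointing down it reaches from about 0.35 to 0.775 m from the base axis. Payload 5.5 kg.
Tool frame: the origin (TCP) lies where the fingers leave the gripper's body, on its centre line; the fingertips stand 73 mm ahead of it and the grasp point (between the pads) lies 54 mm ahead of it; z points along the fingers, y is the direction in which the jaws open and shut (so a half turn about z gives the same grasp; the last joint's range is limited). The gripper opens to 85 mm and grips with 20 to 120 N. Pads are 22 mm wide; open, the fingers measure 114 mm over their backs; the gripper's body (76 mm by 85 mm) begins 54 mm behind the grasp point. The pads swing forward as they close: fully open they stand 13 mm farther back than shut.
Start: joints at [-1.261, 0.313, 0.046, 1.304, 0, 1.431], TCP at [0.25, -0.518, 0.304] pointing down, gripper open.
Joint ranges: [-2.76, 2.76], [-0.86, 1.69], [-1.03, 1.26], [-2.2, 2.34], [-1.47, 1.5], [-3.14, 3.14]. Speed limits (rad/s): [2.57, 2.57, 3.14, 3.14, 3.14, 3.14].

INTERFACE

Orientations are given as a unit quaternion [w, x, y, z].
In Python, from workcell import env, read_camera, job, cut_out gives the robot as it stands.
- The arm moves only by the tool servo_tool, never from a script. Its argument "deltas" is a list of rows, each an object of numbers: "dx", "dy", "dz": the shift along the world's x, y, z in mm; "rx", "ry", "rz": the turn, a rotation vector about the world's x, y, z in rad; "fingers": the closure, from -1 (fully open) to 1 (shut). A call has 1 to 8 rows; each row shifts and turns the commanded pose from where the row before left it; what a row does not reach is not made up. A row lasts 1/10 s, in which the tool goes at most 50 mm and 8.59 degrees, less where a joint would pass 70% of its speed; a pose out of reach is approached as far as the arm can. A call is refused whole if a number of a shift passes 50 or a number of a turn 0.15, either way. A call with a gripper value outside its range is refused whole. The fingers move at their own pace and stop on an object; "newtons" is the grip in N (left out, the last holds). Time passes only in rows, so rows that do not move let the fingers close. It gives the time, the measured TCP pose, the force and the opening at its end, in the units of the state.
- env.get_state(): the state, without advancing time (a new reading comes with each control period).
- read_camera(name): name is "scene" or "side" or "wrist"; returns a dict with "img" (400x640x3 uint8, red, green, blue), "intrinsics" (3x3 intrinsics, pixels), "k1" (the pictures are not rectified: a ray, as slopes to the right and down, at radius r is drawn at 1 + k1 r^2 times it, then the intrinsics apply), "extrinsics" (4x4, takes a point from camera to world coordinates); the wrist camera has in their place "hand_eye" (4x4, takes a point from camera to tool coordinates, whose origin is the TCP and whose axes are the flange's). Camera axes: x right, y down, z forward; pixel columns grow to the right and rows downward; lengths in m; the calibration is good to about 2 mm. A picture is of the moment at which its call begins: read the wrist's pose just before it. There is no depth.
- job.hand_in(): hands the job in, once; it reports no verdict.
Trained networks look in the newest picture that a camera, given by its name, has taken for a name from the list of things; names that differ only in an ending like _2 or _b are one class to them, and where a whole thing is asked for, a point or a joint stands for the part that bears it (a point fixed in the world has none). Each returns a list of dicts, best first, with "confidence" (0 to 1); they miss things now and then, are a little off and sometimes report something else, mostly with a low value. They report only what shows in the picture. A call takes as long as a camera call.
- cut_out(target, camera): "region" (400x640 bool, what is visible of it) and "extent" ([left, top, right, bottom] in pixels, round what is visible of it).
The state is a dict: "clock": time; "joint_pos": joint angles; "qvel": joint speeds; "tau": joint torques, N m; "tcp_pos": TCP position; "orientation": TCP orientation; "wrist_force": force on the tool from outside, world axes, zero at the start; "ft_torque": the same for the moment, N m; "finger_gap": finger opening in m.
Only numpy, scipy, OpenCV 4.12 (cv2) and the standard library are available. Lean on these libraries where they do the work, as an engineer would, in place of code of your own. Each camera call takes 0.05 s, during which the arm holds its last target. There are 200 camera calls.

TASK

The kiln has just been unloaded: put each of the five glazed pieces into the tray whose sample tile shows the same glaze colour, whatever the piece's shape. Set every piece down gently, upright and directly on the tray's floor beside its companion, not stacked, and do not bump or move the dark unfired pot standing among them.

Things in the scene. Friction and masses are not known exactly. Their poses are not given: they have to be found in the camera images.
- blue_beaker: straight round open beaker, glossy dark blue glaze, outside diameter 46 mm, 64 mm high, wall 4 mm. Loose. Origin: centre of its underside; z up along its axis
- blue_square: square-section open planter pot, glossy dark blue glaze, 46 x 46 mm outside, 50 mm high, wall 5 mm, at any yaw. Loose. Origin: centre of its underside; x and y square to its flat sides, z up
- honey_beaker: straight round open beaker, glossy honey (amber-yellow) glaze, outside diameter 46 mm, 64 mm high, wall 4 mm. Loose. Origin: centre of its underside; z up along its axis
- honey_dish: low straight-sided round dish, glossy honey (amber-yellow) glaze, outside diameter 56 mm, 44 mm high, wall 5 mm. Loose. Origin: centre of its underside; z up along its axis
- white_square: square-section open planter pot, glossy white glaze, 46 x 46 mm outside, 50 mm high, wall 5 mm, at any yaw. Loose. Origin: centre of its underside; x and y square to its flat sides, z up
- raw_pot: the unfired pot: round-bellied, dull dark brown clay, up to 76 mm in diameter, 66 mm high, loose, standing among the glazed pieces. To be left alone. Origin: centre of its underside, z up
- tray_blue: fixed open wooden tray with a dark blue sample tile: 140 mm (x) by 190 mm (y) outside, walls 6 mm thick and 26 mm high, inner floor 6 mm above the origin. Two pieces fit side by side along y. Origin: centre of the tray's underside, on the bench. The glazed 38 x 120 mm tile lies on a ledge, 24 mm high, outside the far (+x) wall, 70 to 116 mm from the origin; it is not part of the inside
- tray_honey: fixed open wooden tray with a honey (amber-yellow) sample tile: 140 mm (x) by 190 mm (y) outside, walls 6 mm thick and 26 mm high, inner floor 6 mm above the origin. Two pieces fit side by side along y. Origin: centre of the tray's underside, on the bench. The glazed 38 x 120 mm tile lies on a ledge, 24 mm high, outside the far (+x) wall, 70 to 116 mm from the origin; it is not part of the inside
- tray_white: fixed open wooden tray with a white sample tile: 140 mm (x) by 190 mm (y) outside, walls 6 mm thick and 26 mm high, inner floor 6 mm above the origin. Two pieces fit side by side along y. Origin: centre of the tray's underside, on the bench. The glazed 38 x 120 mm tile lies on a ledge, 24 mm high, outside the far (+x) wall, 70 to 116 mm from the origin; it is not part of the inside

How it is judged:
By the outcome, as a careful person would: the job done as asked, in the order asked, and still so for the second after the job is handed in, with the robot touching nothing.
It also fails if it takes over 125 s, if anything falls off the work surface, if the arm or the gripper's body presses on something with over 40 N, if the wrist force passes 120 N, or if a joint passes its speed limit or range.

## Working session

There is one attempt and no reset: what is moved stays moved. The work goes in short steps, Python scripts to look and compute and a tool call to move; the robot and the scene stay as the last step left them, time stands still between calls to the robot, and variables do not carry over. Pictures are saved under pics/ and viewed, about 12 in all and at most 16, crops included, and the job is handed in when it is done.

Besides the shell and the picture viewer there is one more tool, called after "Call:" as name(argument=value, ...), one argument or row to a line, values as JSON. servo_tool: Moves the arm, as the interface text tells. Its arguments: {"type":"object","properties":{"deltas":{"type":"array"},"newtons":{"type":"number"}},"required":["deltas"]}

```bash
mkdir -p pics; ls
cat > h.py <<'E'
import numpy as np, cv2
from workcell import env, read_camera, job, cut_out
from scipy.spatial.transform import Rotation as R
def cam(n):
    s=env.get_state(); c=read_camera(n)
    if n=='wrist':
        T=np.eye(4); q=s['orientation']; T[:3,:3]=R.from_quat([q[1],q[2],q[3],q[0]]).as_matrix(); T[:3,3]=s['tcp_pos']
        c['E']=T@np.array(c['hand_eye'])
    else: c['E']=np.array(c['extrinsics'])
    c['K']=np.array(c['intrinsics']); return c
def D(c): return np.array([0,c['k1'][0] if np.ndim(c['k1']) else c['k1'],0,0,0])[[1,0,2,3,4]]
def pix2plane(c,uv,z):
    uv=np.array(uv,float).reshape(-1,1,2)
    n=cv2.undistortPoints(uv,c['K'],D(c)).reshape(-1,2)
    d=np.c_[n,np.ones(len(n))]@c['E'][:3,:3].T; o=c['E'][:3,3]
    return o+d*((z-o[2])/d[:,2])[:,None]
def proj(c,P):
    Ei=np.linalg.inv(c['E']); return cv2.projectPoints(np.array(P,float).reshape(-1,1,3),cv2.Rodrigues(Ei[:3,:3])[0],Ei[:3,3],c['K'],D(c))[0].reshape(-1,2)
def save(c,n): cv2.imwrite('pics/'+n+'.png',c['img'][:,:,::-1])
E
python3 - <<'E'
from h import *
s=env.get_state(); print(s)
names="blue_beaker blue_square honey_beaker honey_dish white_square raw_pot tray_blue tray_honey tray_white".split()
for n in ['scene','side']:
    c=cam(n); save(c,n+'0'); print(n,c['k1'],c['E'].round(3).tolist())
    for t in names:
        for d in cut_out(t,n)[:2]:
            m=d['region']; ys,xs=np.nonzero(m)
            print(t,round(d['confidence'],2),np.round(d['extent']).tolist(),m.sum(), pix2plane(c,[xs.mean(),ys.mean()],0.025).round(3).tolist())
E
```

```text
pics
{'clock': 0.0, 'joint_pos': array([-1.26058980e+00,  3.14037978e-01,  4.49865802e-02,  1.30361553e+00,
        1.21012223e-05,  1.43119354e+00]), 'qvel': array([ 0.00038153,  0.0008628 , -0.00192727,  0.00118728,  0.0004761 ,
        0.00086012]), 'tau': array([-1.24599523e-03, -4.80614913e+01,  2.98538929e+01,  1.90518686e-02,
       -4.01173875e-04,  6.62350431e-06]), 'tcp_pos': array([ 0.24988192, -0.51744369,  0.30299049]), 'orientation': array([-9.32413596e-04,  9.74814948e-01,  2.23013322e-01, -7.36574111e-05]), 'wrist_force': array([-0.39163358, -0.43621551,  0.75575523]), 'ft_torque': array([ 0.03087305,  0.0241132 , -0.04456254]), 'finger_gap': 0.08531039864051052}
scene 0.014265320055251218 [[-0.133, 0.866, -0.482, 0.977], [0.991, 0.121, -0.055, 0.037], [0.011, -0.485, -0.874, 0.858], [0.0, 0.0, 0.0, 1.0]]
blue_beaker 0.77 [436.0, 149.0, 460.0, 178.0] 496 [[0.37, 0.314, 0.025]]
blue_beaker 0.23 [392.0, 156.0, 423.0, 191.0] 572 [[0.417, 0.202, 0.025]]
blue_square 0.64 [393.0, 157.0, 421.0, 189.0] 556 [[0.416, 0.204, 0.025]]
honey_beaker 0.75 [297.0, 157.0, 314.0, 185.0]
[... 941 characters left out ...]
3.0, 215.0] 526 [[0.455, -0.063, 0.025]]
honey_dish 0.86 [326.0, 218.0, 350.0, 245.0] 623 [[0.444, 0.053, 0.025]]
honey_dish 0.24 [170.0, 203.0, 278.0, 286.0] 5445 [[0.619, 0.251, 0.025]]
white_square 0.87 [399.0, 174.0, 424.0, 209.0] 604 [[0.401, -0.18, 0.025]]
white_square 0.24 [289.0, 261.0, 313.0, 292.0] 724 [[0.419, 0.204, 0.025]]
raw_pot 0.9 [417.0, 150.0, 444.0, 181.0] 572 [[0.414, -0.321, 0.025]]
tray_blue 0.58 [172.0, 204.0, 280.0, 287.0] 5671 [[0.619, 0.25, 0.025]]
tray_honey 0.86 [247.0, 160.0, 342.0, 223.0] 3748 [[0.622, 0.012, 0.025]]
tray_honey 0.66 [170.0, 202.0, 279.0, 284.0] 5533 [[0.62, 0.25, 0.025]]
tray_white 0.63 [310.0, 128.0, 391.0, 183.0] 2763 [[0.608, -0.219, 0.025]]
```

Run:
```python
import cv2,numpy as np
a=cv2.imread('pics/scene0.png');b=cv2.imread('pics/side0.png')
a=cv2.resize(a[110:320,150:480],(800,509));cv2.imwrite('pics/s0c.png',a)
cv2.imwrite('pics/b0c.png',cv2.resize(b[120:350,160:460],(780,598)))
```

```text
(no output)
```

View pics/s0c.png

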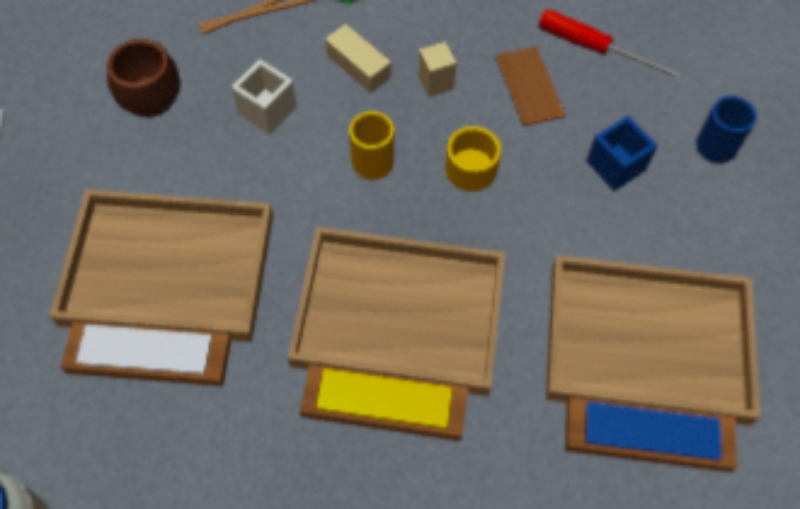

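View pics/b0c.png

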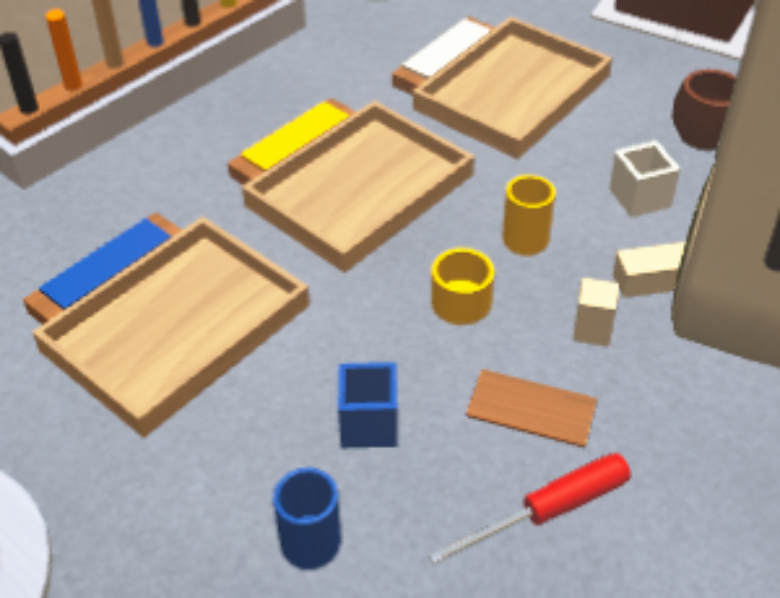

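The scene shows five well-separated pieces. In the crop of the scene picture, the raw pot is at (143,78), white square (264,96), honey beaker (372,145), honey dish (473,158), blue square (621,152) and blue beaker (725,128). The trays run white, honey, blue from left to right, with loose clutter behind the pieces. Next I fit models to the masks.

```bash
cat > fit.py <<'E'
from h import *
from scipy.optimize import minimize
def cyl(r,h): a=np.linspace(0,2*np.pi,40); return [np.array([[r*np.cos(t),r*np.sin(t),z] for t in a for z in (0,h)])]
def box(x0,x1,y0,y1,h): return [np.array([[x,y,z] for x in (x0,x1) for y in (y0,y1) for z in (0,h)])]
M={'blue_beaker':cyl(.023,.064),'honey_beaker':cyl(.023,.064),'honey_dish':cyl(.028,.044),'blue_square':box(-.023,.023,-.023,.023,.05),
'white_square':box(-.023,.023,-.023,.023,.05),'raw_pot':cyl(.036,.06)}
for t in ('blue','honey','white'): M['tray_'+t]=box(-.07,.07,-.095,.095,.026)+box(.07,.116,-.07,.07,.024)
def sil(c,parts,p,S=4):
    im=np.zeros((400*S//1,640*S),np.uint8); 
    Rz=R.from_euler('z',p[2]).as_matrix()
    for P in parts:
        W=P@Rz.T+[p[0],p[1],p[3] if len(p)>3 else 0]
        cv2.fillConvexPoly(im,cv2.convexHull(np.round((proj(c,W)+.5)*S*16).astype(np.int32)),255,shift=4)
    return cv2.resize(im,(640,400),interpolation=cv2.INTER_AREA)/255.
def fit(name,views,p0,yaws=(0,)):
    best=None
    def f(p): return sum(np.abs(sil(c,M[name],p)-m).sum()/m.sum() for c,m in views)
    for y in yaws:
        r=minimize(f,[p0[0],p0[1],y],method='Nelder-Mead',options=dict(initial_simplex=[[p0[0],p0[1],y],[p0[0]+.01,p0[1],y],[p0[0],p0[1]+.01,y],[p0[0],p0[1],y+.2]],xatol=2e-4,fatol=1e-3,maxiter=120))
        if best is None or r.fun<best.fun: best=r
    return best
E
cat > run1.py <<'E'
from fit import *
P0={'blue_beaker':(.376,.311),'blue_square':(.417,.205),'honey_beaker':(.449,-.06),'honey_dish':(.445,.052),'white_square':(.40,-.18),'raw_pot':(.40,-.318),'tray_blue':(.61,.245),'tray_honey':(.61,.005),'tray_white':(.6,-.227)}
cs={n:cam(n) for n in('scene','side')}
for t,p in P0.items():
    v=[]
    for n in cs:
        if t=='raw_pot' and n=='side': continue
        d=cut_out(t,n); v.append((cs[n],d[0]['region'].astype(float)))
    r=fit(t,v,p,(0,.4,.8,1.2) if 'square' in t else (0,)); print(t,r.x.round(4),round(r.fun,3))
    if 'tray' not in t:
        for i in v: print('   single',fit(t,[i],r.x[:2],(r.x[2],)).x.round(4))
E
python3 run1.py
```

```text
blue_beaker [0.3787 0.31   0.0607] 0.19
   single [0.3751 0.3112 0.1615]
   single [0.3795 0.3102 0.1428]Traceback (most recent call last):
  File "run1.py", line 8, in <module>
    d=cut_out(t,n); v.append((cs[n],d[0]['region'].astype(float)))
                                    ~^^^
IndexError: list index out of range
```

```bash
sed -i "s/d=cut_out(t,n); v/d=[]\n        for k in range(4):\n            d=[e for e in cut_out(t,n) if abs(np.argwhere(e['region']).mean(0)[::-1]-proj(cs[n],[*p,.025])[0]).max()<12]\n            if d: break\n            cam(n)\n        if not d: print('miss',t,n); continue\n        v/; s/if t=='raw_pot' and n=='side': continue/pass/" run1.py; python3 run1.py; python3 -c "from h import *;print(env.get_state()['clock'])"
```

```text
blue_beaker [0.3769 0.3118 0.113 ] 0.164
   single [0.3758 0.3122 0.2888]
   single [0.3791 0.3098 0.19  ]
blue_square [0.4174 0.2045 0.7427] 0.172
   single [0.416  0.204  0.7415]
   single [0.4191 0.204  0.7453]
honey_beaker [ 0.4513 -0.0544  0.0889] 0.225
   single [ 0.4482 -0.0549  0.0904]
   single [ 0.4531 -0.0552  0.0386]
honey_dish [0.4449 0.0508 0.1068] 0.232
   single [0.4431 0.0501 0.15  ]
   single [0.4478 0.0495 0.1101]
white_square [ 0.3999 -0.1793  0.9385] 0.267
   single [ 0.3969 -0.1803  1.0516]
   single [ 0.4019 -0.1801  0.9062]
raw_pot [ 0.4028 -0.3121  0.114 ] 0.713
   single [ 0.3992 -0.3126  0.2344]
   single [ 0.4142 -0.3162  0.0249]
miss tray_blue scene
tray_blue [ 0.6164  0.2393 -0.0076] 0.034
miss tray_honey scene
tray_honey [ 0.62   -0.003  -0.0012] 0.031
tray_white [ 0.6025 -0.2383  0.0549] 0.067
3.05
```

Call:
servo_tool(
  deltas=[
    {"dx":18.8,"dy":42.3,"dz":-6,"rz":0.061,"fingers":-1},
    {"dx":18.8,"dy":42.3,"dz":-6,"rz":0.061},
    {"dx":18.8,"dy":42.3,"dz":-6,"rz":0.061},
    {"dx":18.8,"dy":42.3,"dz":-6,"rz":0.061},
    {"dx":18.8,"dy":42.3,"dz":-6,"rz":0.061},
    {"dx":18.8,"dy":42.3,"dz":-6,"rz":0.061},
    {"dx":18.8,"dy":42.3,"dz":-6,"rz":0.061},
    {"dx":18.8,"dy":42.3,"dz":-6,"rz":0.061},
  ],
  newtons=30,
)

```text
invalid input at $.deltas[0]: expected keys dx, dy, dz, rx, ry, rz, fingers
```

Call:
servo_tool(
  deltas=[
    {"dx":0},
    {"dx":0},
  ],
)

```text
invalid input at $.deltas[0]: expected keys dx, dy, dz, rx, ry, rz, fingers
```

```bash
cat > w.py <<'E'
import sys
from fit import *
t=sys.argv[1]; p=[float(a) for a in sys.argv[2:5]]
c=cam('wrist'); img=c['img'].copy()
for k in range(3):
    d=[e for e in cut_out(t,'wrist')]
    if d: break
    c=cam('wrist')
if d:
    d=d[0]; r=fit(t,[(c,d['region'].astype(float))],p[:2],(p[2],)); print(d['confidence'],d['extent'],r.x.round(4),r.fun)
    for P in M[t]:
        Rz=R.from_euler('z',r.x[2]).as_matrix(); 
        for z in(0,.05): 
            pass
        h=cv2.convexHull(np.round(proj(c,P@Rz.T+[*r.x[:2],0])).astype(np.int32)); cv2.polylines(img,[h],True,(255,0,0))
c['img']=img; save(c,sys.argv[5]); s=env.get_state()
q=s['orientation']; m=R.from_quat([q[1],q[2],q[3],q[0]]).as_matrix(); print(s['clock'],s['tcp_pos'].round(4),'psi',np.degrees(np.arctan2(m[1,1],m[0,1])).round(2),'z',m[:,2].round(3))
E
python3 w.py white_square .4 -.179 .94 w1
```

```text
3.4 [ 0.25   -0.5178  0.3039] psi -64.23 z [ 0. -0. -1.]
```

View pics/w1.png

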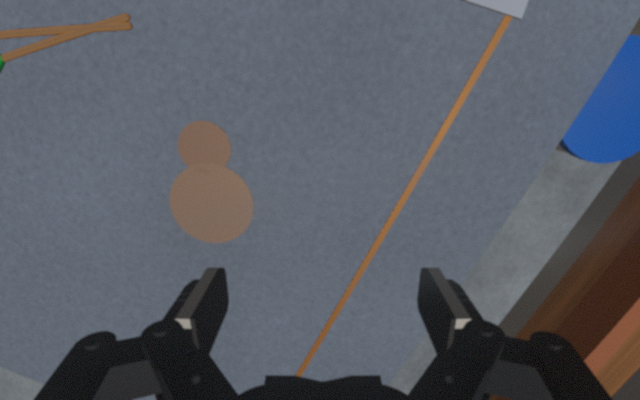

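Every row needs all seven keys, so the arm has not moved. That picture shows only bench and fingers. I'll resend the move.

Call:
servo_tool(
  deltas=[
    {"dx":18.8,"dy":42.3,"dz":-6,"rx":0,"ry":0,"rz":0.061,"fingers":-1},
    {"dx":18.8,"dy":42.3,"dz":-6,"rx":0,"ry":0,"rz":0.061,"fingers":-1},
    {"dx":18.8,"dy":42.3,"dz":-6,"rx":0,"ry":0,"rz":0.061,"fingers":-1},
    {"dx":18.8,"dy":42.3,"dz":-6,"rx":0,"ry":0,"rz":0.061,"fingers":-1},
    {"dx":18.8,"dy":42.3,"dz":-6,"rx":0,"ry":0,"rz":0.061,"fingers":-1},
    {"dx":18.8,"dy":42.3,"dz":-6,"rx":0,"ry":0,"rz":0.061,"fingers":-1},
    {"dx":18.8,"dy":42.3,"dz":-6,"rx":0,"ry":0,"rz":0.061,"fingers":-1},
    {"dx":18.8,"dy":42.3,"dz":-6,"rx":0,"ry":0,"rz":0.061,"fingers":-1},
  ],
  newtons=30,
)

```text
clock: 4.2
tcp_pos: [0.4009, -0.1778, 0.256]
orientation: [0.0, 0.892, 0.453, 0.0]
wrist_force: [1.4, -0.9, 0.3]
finger_gap: 0.085
```

Call:
servo_tool(
  deltas=[
    {"dx":0,"dy":0,"dz":0,"rx":0,"ry":0,"rz":0,"fingers":-1},
    {"dx":0,"dy":0,"dz":0,"rx":0,"ry":0,"rz":0,"fingers":-1},
    {"dx":0,"dy":0,"dz":0,"rx":0,"ry":0,"rz":0,"fingers":-1},
  ],
)

```text
clock: 4.5
tcp_pos: [0.4005, -0.1801, 0.2562]
orientation: [0.0, 0.892, 0.452, 0.0]
wrist_force: [-0.2, -0.6, 0.0]
finger_gap: 0.0855
```

```bash
python3 w.py white_square .4 -.179 .94 w2
```

```text
0.63 [291.1, 152.6, 352.4, 221.8] [ 0.3997 -0.1818  1.0676] 0.03614887733911587
4.6 [ 0.4002 -0.1807  0.2561] psi -36.4 z [ 0.    -0.001 -1.   ]
```

View pics/w2.png

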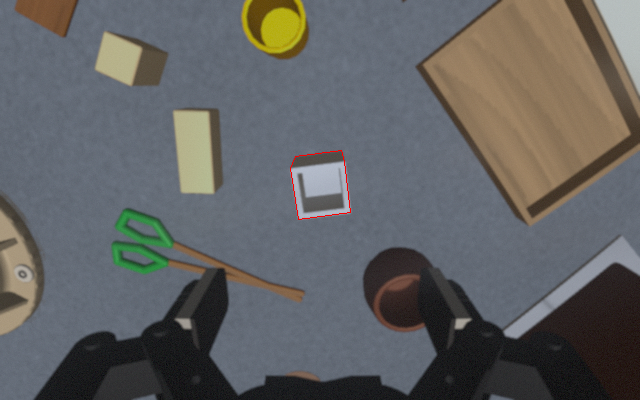

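The wrist picture shows the white square at (321,186), the fit outline matching it closely, and the pot at (400,290), clear of the planned finger path. Turning 7.6° and descending.

Call:
servo_tool(
  deltas=[
    {"dx":-0.5,"dy":-1.2,"dz":-35,"rx":0,"ry":0,"rz":0.067,"fingers":-1},
    {"dx":0,"dy":0,"dz":-40,"rx":0,"ry":0,"rz":0.066,"fingers":-1},
    {"dx":0,"dy":0,"dz":-40,"rx":0,"ry":0,"rz":0,"fingers":-1},
    {"dx":0,"dy":0,"dz":-35,"rx":0,"ry":0,"rz":0,"fingers":-1},
    {"dx":0,"dy":0,"dz":-15,"rx":0,"ry":0,"rz":0,"fingers":-1},
    {"dx":0,"dy":0,"dz":-5,"rx":0,"ry":0,"rz":0,"fingers":-1},
    {"dx":0,"dy":0,"dz":0,"rx":0,"ry":0,"rz":0,"fingers":-1},
  ],
)

```text
clock: 5.3
tcp_pos: [0.3995, -0.1815, 0.0856]
orientation: [-0.0, 0.861, 0.509, -0.0]
wrist_force: [-0.6, 0.5, 0.4]
finger_gap: 0.0855
```

Call:
servo_tool(
  deltas=[
    {"dx":0,"dy":0,"dz":0,"rx":0,"ry":0,"rz":0,"fingers":1},
    {"dx":0,"dy":0,"dz":0,"rx":0,"ry":0,"rz":0,"fingers":1},
    {"dx":0,"dy":0,"dz":0,"rx":0,"ry":0,"rz":0,"fingers":1},
    {"dx":0,"dy":0,"dz":0,"rx":0,"ry":0,"rz":0,"fingers":1},
    {"dx":0,"dy":0,"dz":0,"rx":0,"ry":0,"rz":0,"fingers":1},
    {"dx":0,"dy":0,"dz":0,"rx":0,"ry":0,"rz":0,"fingers":1},
  ],
  newtons=30,
)

```text
clock: 5.9
tcp_pos: [0.4006, -0.1811, 0.087]
orientation: [0.001, 0.86, 0.51, 0.0]
wrist_force: [-0.6, 0.3, 5.3]
finger_gap: 0.0457
```

Call:
servo_tool(
  deltas=[
    {"dx":0,"dy":0,"dz":20,"rx":0,"ry":0,"rz":0,"fingers":1},
    {"dx":0,"dy":0,"dz":40,"rx":0,"ry":0,"rz":0,"fingers":1},
    {"dx":34,"dy":-9.5,"dz":0,"rx":0,"ry":0,"rz":0.093,"fingers":1},
    {"dx":34,"dy":-9.5,"dz":0,"rx":0,"ry":0,"rz":0.093,"fingers":1},
    {"dx":34,"dy":-9.5,"dz":0,"rx":0,"ry":0,"rz":0.093,"fingers":1},
    {"dx":34,"dy":-9.5,"dz":0,"rx":0,"ry":0,"rz":0.093,"fingers":1},
    {"dx":34,"dy":-9.5,"dz":0,"rx":0,"ry":0,"rz":0.093,"fingers":1},
    {"dx":34,"dy":-9.5,"dz":0,"rx":0,"ry":0,"rz":0.093,"fingers":1},
  ],
)

```text
clock: 6.7
tcp_pos: [0.6052, -0.2377, 0.1458]
orientation: [-0.0, 0.685, 0.729, 0.0]
wrist_force: [-0.6, -0.9, -0.8]
finger_gap: 0.0456
```

Call:
servo_tool(
  deltas=[
    {"dx":0,"dy":0,"dz":0,"rx":0,"ry":0,"rz":0,"fingers":1},
    {"dx":0,"dy":0,"dz":-15,"rx":0,"ry":0,"rz":0,"fingers":1},
    {"dx":0,"dy":0,"dz":-20,"rx":0,"ry":0,"rz":0,"fingers":1},
    {"dx":0,"dy":0,"dz":-10,"rx":0,"ry":0,"rz":0,"fingers":1},
    {"dx":0,"dy":0,"dz":-4,"rx":0,"ry":0,"rz":0,"fingers":1},
    {"dx":0,"dy":0,"dz":0,"rx":0,"ry":0,"rz":0,"fingers":1},
  ],
)

```text
clock: 7.3
tcp_pos: [0.6034, -0.2374, 0.0966]
orientation: [-0.001, 0.686, 0.727, -0.0]
wrist_force: [-0.1, -1.2, -1.0]
finger_gap: 0.0454
```

Run:
```python
from h import *
c=cam('scene'); s=env.get_state(); print(s['tcp_pos'],s['wrist_force'],s['finger_gap'])
cv2.imwrite('pics/s1.png',cv2.resize(c['img'][110:320,150:480,::-1],(800,509)))
```

```text
[ 0.60383124 -0.23763286  0.09731586] [ 0.64929338  0.5059979  -0.84511626] 0.04579909586640732
```

View pics/s1.png

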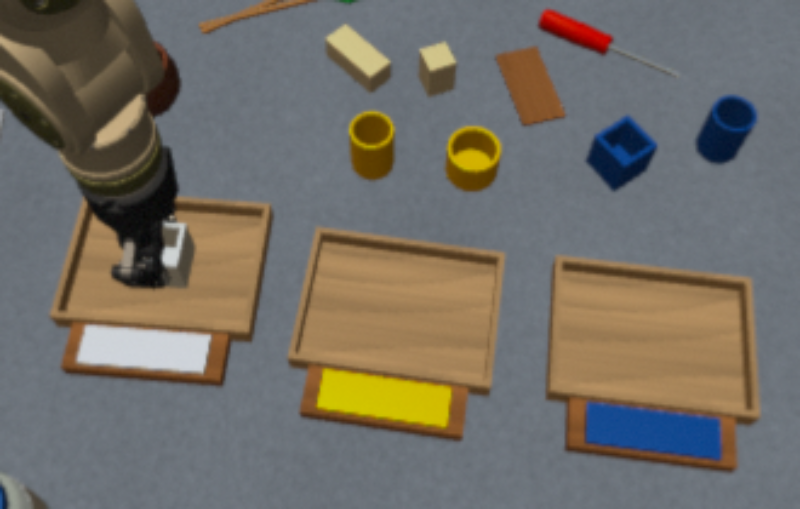

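The white piece is held upright over the tray, at (175,250). I lower it in small steps until it touches.

Call:
servo_tool(
  deltas=[
    {"dx":0,"dy":0,"dz":-2,"rx":0,"ry":0,"rz":0,"fingers":1},
    {"dx":0,"dy":0,"dz":-1,"rx":0,"ry":0,"rz":0,"fingers":1},
    {"dx":0,"dy":0,"dz":-1,"rx":0,"ry":0,"rz":0,"fingers":1},
    {"dx":0,"dy":0,"dz":0,"rx":0,"ry":0,"rz":0,"fingers":1},
  ],
)

```text
clock: 7.75
tcp_pos: [0.604, -0.2377, 0.0931]
orientation: [0.0, 0.686, 0.727, 0.0]
wrist_force: [-0.0, 0.0, -0.9]
finger_gap: 0.0456
```

Call:
servo_tool(
  deltas=[
    {"dx":0,"dy":0,"dz":-1,"rx":0,"ry":0,"rz":0,"fingers":1},
    {"dx":0,"dy":0,"dz":0,"rx":0,"ry":0,"rz":0,"fingers":1},
  ],
)

```text
clock: 7.95
tcp_pos: [0.604, -0.2377, 0.0931]
orientation: [0.0, 0.686, 0.727, 0.0]
wrist_force: [-3.4, 1.2, 5.0]
finger_gap: 0.0455
```

Contact at 5 N. Release and go up.

Call:
servo_tool(
  deltas=[
    {"dx":0,"dy":0,"dz":0,"rx":0,"ry":0,"rz":0,"fingers":-0.4},
    {"dx":0,"dy":0,"dz":0,"rx":0,"ry":0,"rz":0,"fingers":-0.4},
    {"dx":0,"dy":0,"dz":0,"rx":0,"ry":0,"rz":0,"fingers":-0.4},
    {"dx":0,"dy":0,"dz":0,"rx":0,"ry":0,"rz":0,"fingers":-0.4},
  ],
)

```text
clock: 8.35
tcp_pos: [0.6039, -0.2376, 0.0918]
orientation: [-0.0, 0.686, 0.727, 0.0]
wrist_force: [-0.1, 0.5, 0.6]
finger_gap: 0.0596
```

Call:
servo_tool(
  deltas=[
    {"dx":0,"dy":0,"dz":20,"rx":0,"ry":0,"rz":0,"fingers":-0.4},
    {"dx":0,"dy":0,"dz":40,"rx":0,"ry":0,"rz":0,"fingers":-0.4},
    {"dx":0,"dy":0,"dz":45,"rx":0,"ry":0,"rz":0,"fingers":-1},
    {"dx":-25.4,"dy":30.5,"dz":19,"rx":0,"ry":0,"rz":-0.01,"fingers":-1},
    {"dx":-25.4,"dy":30.5,"dz":19,"rx":0,"ry":0,"rz":-0.01,"fingers":-1},
    {"dx":-25.4,"dy":30.5,"dz":20,"rx":0,"ry":0,"rz":-0.01,"fingers":-1},
    {"dx":-25.4,"dy":30.5,"dz":0,"rx":0,"ry":0,"rz":-0.01,"fingers":-1},
    {"dx":-25.4,"dy":30.5,"dz":0,"rx":0,"ry":0,"rz":-0.01,"fingers":-1},
  ],
)

```text
clock: 9.15
tcp_pos: [0.4762, -0.0842, 0.2558]
orientation: [0.001, 0.705, 0.71, 0.001]
wrist_force: [-0.2, -0.4, -0.2]
finger_gap: 0.0854
```

Call:
servo_tool(
  deltas=[
    {"dx":-25.4,"dy":30.5,"dz":0,"rx":0,"ry":0,"rz":-0.01,"fingers":-1},
    {"dx":0,"dy":0,"dz":0,"rx":0,"ry":0,"rz":0,"fingers":-1},
    {"dx":0,"dy":0,"dz":0,"rx":0,"ry":0,"rz":0,"fingers":-1},
    {"dx":0,"dy":0,"dz":0,"rx":0,"ry":0,"rz":0,"fingers":-1},
  ],
)

```text
clock: 9.55
tcp_pos: [0.4524, -0.0552, 0.2552]
orientation: [0.001, 0.708, 0.706, 0.0]
wrist_force: [-0.6, 0.8, -0.4]
finger_gap: 0.0854
```

```bash
python3 w.py honey_beaker .4513 -.0544 0 w3
```

```text
0.64 [290.6, 156.8, 346.8, 217.9] [ 0.4505 -0.0559  0.2375] 0.06258757781841343
9.65 [ 0.4524 -0.0555  0.255 ] psi -0.17 z [ 0.001 -0.    -1.   ]
```

View pics/w3.png

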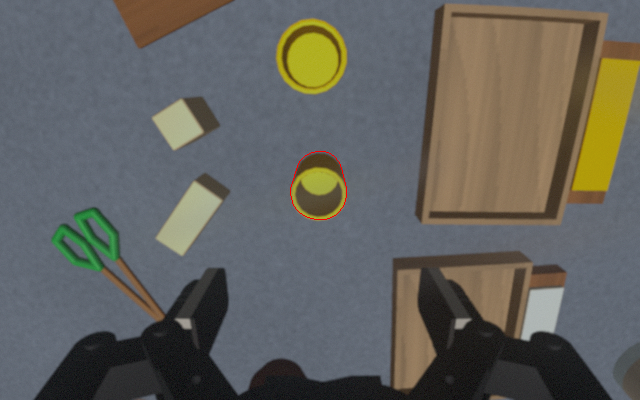

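The wrist picture shows the honey beaker at (319,185) with the fit on it, the dish at (312,56), and the honey tray fully in view. I fit the tray and dish from here too.

```bash
python3 w.py tray_honey .62 -.003 0 w4; python3 w.py honey_dish .445 .051 0 w5
```

```text
0.8 [415.3, 2.2, 640.0, 226.7] [ 0.6212 -0.0043 -0.0145] 0.025676293072354348
9.75 [ 0.4521 -0.0554  0.2547] psi -0.17 z [-0. -0. -1.]
0.6 [278.4, 16.7, 345.2, 94.2] [0.4454 0.0491 0.0447] 0.030747062530116016
9.85 [ 0.4519 -0.0552  0.2547] psi -0.16 z [-0.  0. -1.]
```

Call:
servo_tool(
  deltas=[
    {"dx":-2,"dy":-0.5,"dz":-35,"rx":0,"ry":0,"rz":0,"fingers":-1},
    {"dx":0,"dy":0,"dz":-40,"rx":0,"ry":0,"rz":0,"fingers":-1},
    {"dx":0,"dy":0,"dz":-40,"rx":0,"ry":0,"rz":0,"fingers":-1},
    {"dx":0,"dy":0,"dz":-30,"rx":0,"ry":0,"rz":0,"fingers":-1},
    {"dx":0,"dy":0,"dz":-12,"rx":0,"ry":0,"rz":0,"fingers":-1},
    {"dx":0,"dy":0,"dz":-5,"rx":0,"ry":0,"rz":0,"fingers":-1},
    {"dx":0,"dy":0,"dz":0,"rx":0,"ry":0,"rz":0,"fingers":-1},
  ],
)

```text
clock: 10.55
tcp_pos: [0.4494, -0.0553, 0.0924]
orientation: [-0.001, 0.708, 0.706, -0.0]
wrist_force: [-0.0, -0.4, 0.7]
finger_gap: 0.0858
```

Call:
servo_tool(
  deltas=[
    {"dx":0,"dy":0,"dz":0,"rx":0,"ry":0,"rz":0,"fingers":1},
    {"dx":0,"dy":0,"dz":0,"rx":0,"ry":0,"rz":0,"fingers":1},
    {"dx":0,"dy":0,"dz":0,"rx":0,"ry":0,"rz":0,"fingers":1},
    {"dx":0,"dy":0,"dz":0,"rx":0,"ry":0,"rz":0,"fingers":1},
    {"dx":0,"dy":0,"dz":0,"rx":0,"ry":0,"rz":0,"fingers":1},
    {"dx":0,"dy":0,"dz":0,"rx":0,"ry":0,"rz":0,"fingers":1},
  ],
  newtons=30,
)

```text
clock: 11.15
tcp_pos: [0.4503, -0.0554, 0.094]
orientation: [0.001, 0.708, 0.706, 0.001]
wrist_force: [-0.9, -0.0, 6.7]
finger_gap: 0.0458
```

Call:
servo_tool(
  deltas=[
    {"dx":0,"dy":0,"dz":20,"rx":0,"ry":0,"rz":0,"fingers":1},
    {"dx":0,"dy":0,"dz":40,"rx":0,"ry":0,"rz":0,"fingers":1},
    {"dx":34,"dy":1.5,"dz":0,"rx":0,"ry":0,"rz":0,"fingers":1},
    {"dx":34,"dy":1.5,"dz":0,"rx":0,"ry":0,"rz":0,"fingers":1},
    {"dx":34,"dy":1.5,"dz":0,"rx":0,"ry":0,"rz":0,"fingers":1},
    {"dx":34,"dy":1.5,"dz":0,"rx":0,"ry":0,"rz":0,"fingers":1},
    {"dx":34,"dy":1.5,"dz":0,"rx":0,"ry":0,"rz":0,"fingers":1},
    {"dx":0,"dy":0,"dz":0,"rx":0,"ry":0,"rz":0,"fingers":1},
  ],
)

```text
clock: 11.95
tcp_pos: [0.6236, -0.0478, 0.1526]
orientation: [0.002, 0.708, 0.707, 0.001]
wrist_force: [-0.6, -0.2, -1.3]
finger_gap: 0.0456
```

Call:
servo_tool(
  deltas=[
    {"dx":0,"dy":0,"dz":-15,"rx":0,"ry":0,"rz":0,"fingers":1},
    {"dx":0,"dy":0,"dz":-20,"rx":0,"ry":0,"rz":0,"fingers":1},
    {"dx":0,"dy":0,"dz":-10,"rx":0,"ry":0,"rz":0,"fingers":1},
    {"dx":0,"dy":0,"dz":-4,"rx":0,"ry":0,"rz":0,"fingers":1},
    {"dx":0,"dy":0,"dz":-2,"rx":0,"ry":0,"rz":0,"fingers":1},
    {"dx":0,"dy":0,"dz":-1,"rx":0,"ry":0,"rz":0,"fingers":1},
    {"dx":0,"dy":0,"dz":-1,"rx":0,"ry":0,"rz":0,"fingers":1},
    {"dx":0,"dy":0,"dz":0,"rx":0,"ry":0,"rz":0,"fingers":1},
  ],
)

```text
clock: 12.75
tcp_pos: [0.6198, -0.0478, 0.1005]
orientation: [0.0, 0.708, 0.706, 0.0]
wrist_force: [0.1, -0.9, -2.0]
finger_gap: 0.0458
```

Call:
servo_tool(
  deltas=[
    {"dx":0,"dy":0,"dz":-1,"rx":0,"ry":0,"rz":0,"fingers":1},
    {"dx":0,"dy":0,"dz":0,"rx":0,"ry":0,"rz":0,"fingers":1},
  ],
)

```text
clock: 12.95
tcp_pos: [0.6199, -0.0477, 0.1001]
orientation: [0.001, 0.708, 0.706, 0.0]
wrist_force: [-1.8, 0.6, 3.8]
finger_gap: 0.0458
```

Call:
servo_tool(
  deltas=[
    {"dx":0,"dy":0,"dz":0,"rx":0,"ry":0,"rz":0,"fingers":-0.4},
    {"dx":0,"dy":0,"dz":0,"rx":0,"ry":0,"rz":0,"fingers":-0.4},
    {"dx":0,"dy":0,"dz":0,"rx":0,"ry":0,"rz":0,"fingers":-0.4},
    {"dx":0,"dy":0,"dz":0,"rx":0,"ry":0,"rz":0,"fingers":-0.4},
    {"dx":0,"dy":0,"dz":20,"rx":0,"ry":0,"rz":0,"fingers":-0.4},
    {"dx":0,"dy":0,"dz":40,"rx":0,"ry":0,"rz":0,"fingers":-0.4},
    {"dx":0,"dy":0,"dz":40,"rx":0,"ry":0,"rz":0,"fingers":-1},
  ],
)

```text
clock: 13.65
tcp_pos: [0.6187, -0.0475, 0.1989]
orientation: [-0.001, 0.708, 0.706, -0.001]
wrist_force: [0.8, 0.5, 0.8]
finger_gap: 0.0726
```

Call:
servo_tool(
  deltas=[
    {"dx":-35,"dy":19.4,"dz":0,"rx":0,"ry":0,"rz":0,"fingers":-1},
    {"dx":-35,"dy":19.4,"dz":0,"rx":0,"ry":0,"rz":0,"fingers":-1},
    {"dx":-35,"dy":19.4,"dz":0,"rx":0,"ry":0,"rz":0,"fingers":-1},
    {"dx":-35,"dy":19.4,"dz":0,"rx":0,"ry":0,"rz":0,"fingers":-1},
    {"dx":-35,"dy":19.4,"dz":0,"rx":0,"ry":0,"rz":0,"fingers":-1},
    {"dx":0,"dy":0,"dz":0,"rx":0,"ry":0,"rz":0,"fingers":-1},
    {"dx":0,"dy":0,"dz":0,"rx":0,"ry":0,"rz":0,"fingers":-1},
  ],
)

```text
clock: 14.35
tcp_pos: [0.4443, 0.0497, 0.1993]
orientation: [0.001, 0.707, 0.707, 0.0]
wrist_force: [-0.5, 0.0, 0.6]
finger_gap: 0.0856
```

```bash
python3 w.py honey_dish .445 .0491 0 w6
```

```text
0.59 [285.4, 158.1, 361.6, 245.0] [0.445  0.049  0.1972] 0.02060155736935923
14.45 [0.4459 0.049  0.1994] psi -0.13 z [ 0.002 -0.    -1.   ]
```

View pics/w6.png

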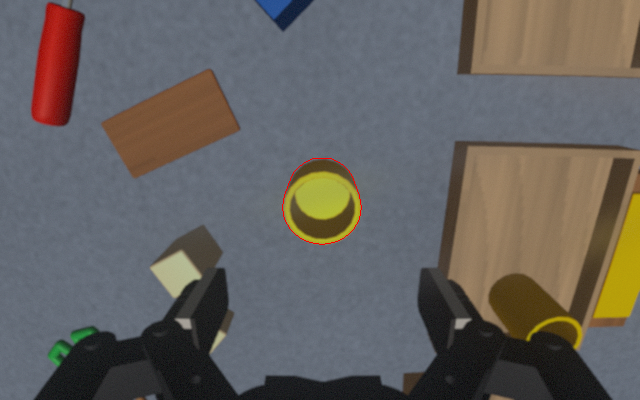

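The beaker stands upright in the honey tray (540,310) and the dish is at (320,200), well fitted. Grasping the dish.

Call:
servo_tool(
  deltas=[
    {"dx":0,"dy":0,"dz":-30,"rx":0,"ry":0,"rz":0,"fingers":-1},
    {"dx":0,"dy":0,"dz":-40,"rx":0,"ry":0,"rz":0,"fingers":-1},
    {"dx":0,"dy":0,"dz":-30,"rx":0,"ry":0,"rz":0,"fingers":-1},
    {"dx":0,"dy":0,"dz":-12,"rx":0,"ry":0,"rz":0,"fingers":-1},
    {"dx":0,"dy":0,"dz":-5,"rx":0,"ry":0,"rz":0,"fingers":-1},
    {"dx":0,"dy":0,"dz":0,"rx":0,"ry":0,"rz":0,"fingers":-1},
  ],
)

```text
clock: 15.05
tcp_pos: [0.4452, 0.0489, 0.0814]
orientation: [-0.0, 0.708, 0.706, -0.0]
wrist_force: [-0.1, 0.4, 0.5]
finger_gap: 0.0852
```

Call:
servo_tool(
  deltas=[
    {"dx":0,"dy":0,"dz":0,"rx":0,"ry":0,"rz":0,"fingers":1},
    {"dx":0,"dy":0,"dz":0,"rx":0,"ry":0,"rz":0,"fingers":1},
    {"dx":0,"dy":0,"dz":0,"rx":0,"ry":0,"rz":0,"fingers":1},
    {"dx":0,"dy":0,"dz":0,"rx":0,"ry":0,"rz":0,"fingers":1},
    {"dx":0,"dy":0,"dz":0,"rx":0,"ry":0,"rz":0,"fingers":1},
    {"dx":0,"dy":0,"dz":0,"rx":0,"ry":0,"rz":0,"fingers":1},
  ],
  newtons=30,
)

```text
clock: 15.65
tcp_pos: [0.4455, 0.0492, 0.0831]
orientation: [0.001, 0.708, 0.706, 0.001]
wrist_force: [-0.8, -0.7, 6.0]
finger_gap: 0.0556
```

Call:
servo_tool(
  deltas=[
    {"dx":0,"dy":0,"dz":20,"rx":0,"ry":0,"rz":0,"fingers":1},
    {"dx":0,"dy":0,"dz":40,"rx":0,"ry":0,"rz":0,"fingers":1},
    {"dx":35,"dy":-1.6,"dz":0,"rx":0,"ry":0,"rz":0,"fingers":1},
    {"dx":35,"dy":-1.6,"dz":0,"rx":0,"ry":0,"rz":0,"fingers":1},
    {"dx":35,"dy":-1.6,"dz":0,"rx":0,"ry":0,"rz":0,"fingers":1},
    {"dx":35,"dy":-1.6,"dz":0,"rx":0,"ry":0,"rz":0,"fingers":1},
    {"dx":35,"dy":-1.6,"dz":0,"rx":0,"ry":0,"rz":0,"fingers":1},
    {"dx":0,"dy":0,"dz":0,"rx":0,"ry":0,"rz":0,"fingers":1},
  ],
)

```text
clock: 16.45
tcp_pos: [0.624, 0.0408, 0.1418]
orientation: [0.002, 0.708, 0.706, 0.002]
wrist_force: [0.3, 0.6, -1.2]
finger_gap: 0.0554
```

Call:
servo_tool(
  deltas=[
    {"dx":0,"dy":0,"dz":-15,"rx":0,"ry":0,"rz":0,"fingers":1},
    {"dx":0,"dy":0,"dz":-20,"rx":0,"ry":0,"rz":0,"fingers":1},
    {"dx":0,"dy":0,"dz":-10,"rx":0,"ry":0,"rz":0,"fingers":1},
    {"dx":0,"dy":0,"dz":-4,"rx":0,"ry":0,"rz":0,"fingers":1},
    {"dx":0,"dy":0,"dz":-2,"rx":0,"ry":0,"rz":0,"fingers":1},
    {"dx":0,"dy":0,"dz":-1,"rx":0,"ry":0,"rz":0,"fingers":1},
    {"dx":0,"dy":0,"dz":-1,"rx":0,"ry":0,"rz":0,"fingers":1},
    {"dx":0,"dy":0,"dz":0,"rx":0,"ry":0,"rz":0,"fingers":1},
  ],
)

```text
clock: 17.25
tcp_pos: [0.6198, 0.0413, 0.0895]
orientation: [0.0, 0.708, 0.706, 0.0]
wrist_force: [0.6, -0.4, -1.4]
finger_gap: 0.0555
```

Call:
servo_tool(
  deltas=[
    {"dx":0,"dy":0,"dz":-1,"rx":0,"ry":0,"rz":0,"fingers":1},
    {"dx":0,"dy":0,"dz":0,"rx":0,"ry":0,"rz":0,"fingers":1},
  ],
)

```text
clock: 17.45
tcp_pos: [0.6199, 0.0414, 0.0892]
orientation: [0.001, 0.708, 0.706, 0.0]
wrist_force: [-1.3, -0.2, 4.8]
finger_gap: 0.0553
```

Call:
servo_tool(
  deltas=[
    {"dx":0,"dy":0,"dz":0,"rx":0,"ry":0,"rz":0,"fingers":-0.6},
    {"dx":0,"dy":0,"dz":0,"rx":0,"ry":0,"rz":0,"fingers":-0.6},
    {"dx":0,"dy":0,"dz":0,"rx":0,"ry":0,"rz":0,"fingers":-0.6},
    {"dx":0,"dy":0,"dz":0,"rx":0,"ry":0,"rz":0,"fingers":-0.6},
    {"dx":0,"dy":0,"dz":20,"rx":0,"ry":0,"rz":0,"fingers":-0.6},
    {"dx":0,"dy":0,"dz":45,"rx":0,"ry":0,"rz":0,"fingers":-0.6},
    {"dx":0,"dy":0,"dz":45,"rx":0,"ry":0,"rz":0,"fingers":-1},
  ],
)

```text
clock: 18.15
tcp_pos: [0.6186, 0.0414, 0.1978]
orientation: [-0.001, 0.708, 0.706, -0.001]
wrist_force: [0.3, -0.1, -0.5]
finger_gap: 0.0805
```

Call:
servo_tool(
  deltas=[
    {"dx":-33.7,"dy":27.2,"dz":0,"rx":0,"ry":0,"rz":0.124,"fingers":-1},
    {"dx":-33.7,"dy":27.2,"dz":0,"rx":0,"ry":0,"rz":0.124,"fingers":-1},
    {"dx":-33.7,"dy":27.2,"dz":0,"rx":0,"ry":0,"rz":0.124,"fingers":-1},
    {"dx":-33.7,"dy":27.2,"dz":0,"rx":0,"ry":0,"rz":0.124,"fingers":-1},
    {"dx":-33.7,"dy":27.2,"dz":0,"rx":0,"ry":0,"rz":0.124,"fingers":-1},
    {"dx":-33.7,"dy":27.2,"dz":0,"rx":0,"ry":0,"rz":0.124,"fingers":-1},
    {"dx":0,"dy":0,"dz":0,"rx":0,"ry":0,"rz":0,"fingers":-1},
    {"dx":0,"dy":0,"dz":0,"rx":0,"ry":0,"rz":0,"fingers":-1},
  ],
)

```text
clock: 18.95
tcp_pos: [0.4169, 0.2052, 0.1982]
orientation: [0.0, 0.402, 0.916, 0.0]
wrist_force: [0.0, 0.6, 0.3]
finger_gap: 0.0854
```

```bash
python3 w.py blue_square .4174 .2045 .743 w7; python3 w.py tray_blue .6164 .2393 0 w8
```

```text
0.59 [285.3, 164.6, 357.1, 242.5] [0.4183 0.2025 0.7609] 0.0255923558654529
19.05 [0.4183 0.2044 0.1982] psi 42.45 z [ 0.002  0.    -1.   ]
0.73 [381.3, 182.2, 640.0, 400.0] [0.6187 0.2375 0.0148] 0.5623892261530947
19.15 [0.4185 0.204  0.198 ] psi 42.39 z [ 0.001  0.    -1.   ]
```

View pics/w7.png

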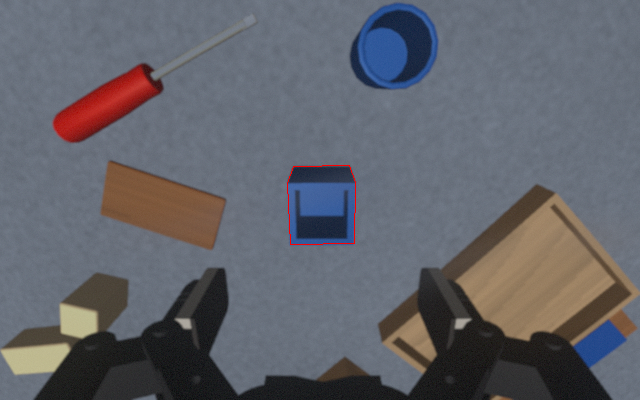

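The blue square is at (322,205) and the fit lies on it. Grasp, carry and turn to square up with the tray.

Call:
servo_tool(
  deltas=[
    {"dx":0,"dy":-1.7,"dz":-30,"rx":0,"ry":0,"rz":0.02,"fingers":-1},
    {"dx":0,"dy":0,"dz":-40,"rx":0,"ry":0,"rz":0,"fingers":-1},
    {"dx":0,"dy":0,"dz":-25,"rx":0,"ry":0,"rz":0,"fingers":-1},
    {"dx":0,"dy":0,"dz":-12,"rx":0,"ry":0,"rz":0,"fingers":-1},
    {"dx":0,"dy":0,"dz":-5,"rx":0,"ry":0,"rz":0,"fingers":-1},
    {"dx":0,"dy":0,"dz":0,"rx":0,"ry":0,"rz":0,"fingers":-1},
  ],
)

```text
clock: 19.75
tcp_pos: [0.4176, 0.2022, 0.0853]
orientation: [-0.0, 0.394, 0.919, -0.0]
wrist_force: [-0.4, 0.3, 0.2]
finger_gap: 0.0857
```

Call:
servo_tool(
  deltas=[
    {"dx":0,"dy":0,"dz":0,"rx":0,"ry":0,"rz":0,"fingers":1},
    {"dx":0,"dy":0,"dz":0,"rx":0,"ry":0,"rz":0,"fingers":1},
    {"dx":0,"dy":0,"dz":0,"rx":0,"ry":0,"rz":0,"fingers":1},
    {"dx":0,"dy":0,"dz":0,"rx":0,"ry":0,"rz":0,"fingers":1},
    {"dx":0,"dy":0,"dz":0,"rx":0,"ry":0,"rz":0,"fingers":1},
    {"dx":0,"dy":0,"dz":0,"rx":0,"ry":0,"rz":0,"fingers":1},
  ],
  newtons=30,
)

```text
clock: 20.35
tcp_pos: [0.4181, 0.2031, 0.0869]
orientation: [0.001, 0.393, 0.919, 0.001]
wrist_force: [0.1, -0.3, 5.7]
finger_gap: 0.0458
```

Call:
servo_tool(
  deltas=[
    {"dx":0,"dy":0,"dz":20,"rx":0,"ry":0,"rz":0,"fingers":1},
    {"dx":0,"dy":0,"dz":40,"rx":0,"ry":0,"rz":0,"fingers":1},
    {"dx":33,"dy":-1.2,"dz":0,"rx":0,"ry":0,"rz":-0.127,"fingers":1},
    {"dx":33,"dy":-1.2,"dz":0,"rx":0,"ry":0,"rz":-0.127,"fingers":1},
    {"dx":33,"dy":-1.2,"dz":0,"rx":0,"ry":0,"rz":-0.127,"fingers":1},
    {"dx":33,"dy":-1.2,"dz":0,"rx":0,"ry":0,"rz":-0.127,"fingers":1},
    {"dx":33,"dy":-1.2,"dz":0,"rx":0,"ry":0,"rz":-0.127,"fingers":1},
    {"dx":33,"dy":-1.2,"dz":0,"rx":0,"ry":0,"rz":-0.127,"fingers":1},
  ],
)

```text
clock: 21.15
tcp_pos: [0.6161, 0.1956, 0.1455]
orientation: [-0.0, 0.709, 0.705, -0.0]
wrist_force: [0.8, -0.7, -2.2]
finger_gap: 0.0458
```

Call:
servo_tool(
  deltas=[
    {"dx":0,"dy":0,"dz":0,"rx":0,"ry":0,"rz":0,"fingers":1},
    {"dx":0,"dy":0,"dz":0,"rx":0,"ry":0,"rz":0,"fingers":1},
    {"dx":0,"dy":0,"dz":-15,"rx":0,"ry":0,"rz":0,"fingers":1},
    {"dx":0,"dy":0,"dz":-20,"rx":0,"ry":0,"rz":0,"fingers":1},
    {"dx":0,"dy":0,"dz":-10,"rx":0,"ry":0,"rz":0,"fingers":1},
    {"dx":0,"dy":0,"dz":-5,"rx":0,"ry":0,"rz":0,"fingers":1},
    {"dx":0,"dy":0,"dz":-2,"rx":0,"ry":0,"rz":0,"fingers":1},
    {"dx":0,"dy":0,"dz":0,"rx":0,"ry":0,"rz":0,"fingers":1},
  ],
)

```text
clock: 21.95
tcp_pos: [0.6152, 0.1958, 0.0943]
orientation: [0.0, 0.707, 0.707, 0.0]
wrist_force: [-0.4, 0.4, -1.3]
finger_gap: 0.0459
```

Call:
servo_tool(
  deltas=[
    {"dx":0,"dy":0,"dz":-1,"rx":0,"ry":0,"rz":0,"fingers":1},
    {"dx":0,"dy":0,"dz":-1,"rx":0,"ry":0,"rz":0,"fingers":1},
    {"dx":0,"dy":0,"dz":0,"rx":0,"ry":0,"rz":0,"fingers":1},
  ],
)

```text
clock: 22.25
tcp_pos: [0.6158, 0.1958, 0.0929]
orientation: [0.0, 0.707, 0.707, 0.001]
wrist_force: [-1.2, 0.1, 3.8]
finger_gap: 0.0457
```

Call:
servo_tool(
  deltas=[
    {"dx":0,"dy":0,"dz":0,"rx":0,"ry":0,"rz":0,"fingers":-0.4},
    {"dx":0,"dy":0,"dz":0,"rx":0,"ry":0,"rz":0,"fingers":-0.4},
    {"dx":0,"dy":0,"dz":0,"rx":0,"ry":0,"rz":0,"fingers":-0.4},
    {"dx":0,"dy":0,"dz":0,"rx":0,"ry":0,"rz":0,"fingers":-0.4},
    {"dx":0,"dy":0,"dz":20,"rx":0,"ry":0,"rz":0,"fingers":-0.4},
    {"dx":0,"dy":0,"dz":45,"rx":0,"ry":0,"rz":0,"fingers":-0.4},
    {"dx":0,"dy":0,"dz":45,"rx":0,"ry":0,"rz":0,"fingers":-1},
  ],
)

```text
clock: 22.95
tcp_pos: [0.6144, 0.1954, 0.2018]
orientation: [-0.001, 0.707, 0.707, -0.001]
wrist_force: [1.5, 0.6, -1.0]
finger_gap: 0.0724
```

Call:
servo_tool(
  deltas=[
    {"dx":-39.8,"dy":19.3,"dz":0,"rx":0,"ry":0,"rz":0,"fingers":-1},
    {"dx":-39.8,"dy":19.3,"dz":0,"rx":0,"ry":0,"rz":0,"fingers":-1},
    {"dx":-39.8,"dy":19.3,"dz":0,"rx":0,"ry":0,"rz":0,"fingers":-1},
    {"dx":-39.8,"dy":19.3,"dz":0,"rx":0,"ry":0,"rz":0,"fingers":-1},
    {"dx":-39.8,"dy":19.3,"dz":0,"rx":0,"ry":0,"rz":0,"fingers":-1},
    {"dx":-39.8,"dy":19.3,"dz":0,"rx":0,"ry":0,"rz":0,"fingers":-1},
    {"dx":0,"dy":0,"dz":0,"rx":0,"ry":0,"rz":0,"fingers":-1},
    {"dx":0,"dy":0,"dz":0,"rx":0,"ry":0,"rz":0,"fingers":-1},
  ],
)

```text
clock: 23.75
tcp_pos: [0.3759, 0.312, 0.2023]
orientation: [0.0, 0.706, 0.708, 0.0]
wrist_force: [0.4, 0.0, 0.6]
finger_gap: 0.0854
```

```bash
python3 w.py blue_beaker .3769 .3118 0 w9
```

```text
0.98 [291.0, 167.0, 355.7, 251.5] [0.378  0.3098 0.2265] 0.02932772487187191
23.85 [0.3775 0.3115 0.2022] psi -0.02 z [ 0.001  0.    -1.   ]
```

View pics/w9.png

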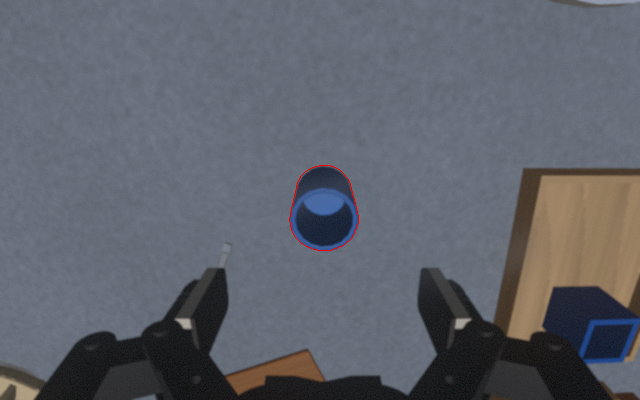

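The blue beaker is at (323,208) with the fit on it, and the blue square stands upright in its tray (595,325). Last grasp and carry.

Call:
servo_tool(
  deltas=[
    {"dx":0.5,"dy":-1.7,"dz":-30,"rx":0,"ry":0,"rz":0,"fingers":-1},
    {"dx":0,"dy":0,"dz":-40,"rx":0,"ry":0,"rz":0,"fingers":-1},
    {"dx":0,"dy":0,"dz":-23,"rx":0,"ry":0,"rz":0,"fingers":-1},
    {"dx":0,"dy":0,"dz":-12,"rx":0,"ry":0,"rz":0,"fingers":-1},
    {"dx":0,"dy":0,"dz":-5,"rx":0,"ry":0,"rz":0,"fingers":-1},
    {"dx":0,"dy":0,"dz":0,"rx":0,"ry":0,"rz":0,"fingers":-1},
  ],
)

```text
clock: 24.45
tcp_pos: [0.3778, 0.3096, 0.0919]
orientation: [0.0, 0.707, 0.707, -0.0]
wrist_force: [0.3, 0.1, 0.4]
finger_gap: 0.0854
```

Call:
servo_tool(
  deltas=[
    {"dx":0,"dy":0,"dz":0,"rx":0,"ry":0,"rz":0,"fingers":1},
    {"dx":0,"dy":0,"dz":0,"rx":0,"ry":0,"rz":0,"fingers":1},
    {"dx":0,"dy":0,"dz":0,"rx":0,"ry":0,"rz":0,"fingers":1},
    {"dx":0,"dy":0,"dz":0,"rx":0,"ry":0,"rz":0,"fingers":1},
    {"dx":0,"dy":0,"dz":0,"rx":0,"ry":0,"rz":0,"fingers":1},
    {"dx":0,"dy":0,"dz":0,"rx":0,"ry":0,"rz":0,"fingers":1},
  ],
  newtons=30,
)

```text
clock: 25.05
tcp_pos: [0.3777, 0.3102, 0.0931]
orientation: [0.0, 0.707, 0.707, 0.001]
wrist_force: [-0.3, -1.1, 6.1]
finger_gap: 0.0446
```

Call:
servo_tool(
  deltas=[
    {"dx":0,"dy":0,"dz":20,"rx":0,"ry":0,"rz":0,"fingers":1},
    {"dx":0,"dy":0,"dz":40,"rx":0,"ry":0,"rz":0,"fingers":1},
    {"dx":39.7,"dy":-4.5,"dz":0,"rx":0,"ry":0,"rz":0,"fingers":1},
    {"dx":39.7,"dy":-4.5,"dz":0,"rx":0,"ry":0,"rz":0,"fingers":1},
    {"dx":39.7,"dy":-4.5,"dz":0,"rx":0,"ry":0,"rz":0,"fingers":1},
    {"dx":39.7,"dy":-4.5,"dz":0,"rx":0,"ry":0,"rz":0,"fingers":1},
    {"dx":39.7,"dy":-4.5,"dz":0,"rx":0,"ry":0,"rz":0,"fingers":1},
    {"dx":39.7,"dy":-4.5,"dz":0,"rx":0,"ry":0,"rz":0,"fingers":1},
  ],
)

```text
clock: 25.85
tcp_pos: [0.6164, 0.2825, 0.1517]
orientation: [-0.0, 0.707, 0.707, -0.0]
wrist_force: [-0.6, 1.0, -1.4]
finger_gap: 0.0448
```

Call:
servo_tool(
  deltas=[
    {"dx":0,"dy":0,"dz":0,"rx":0,"ry":0,"rz":0,"fingers":1},
    {"dx":0,"dy":0,"dz":0,"rx":0,"ry":0,"rz":0,"fingers":1},
    {"dx":0,"dy":0,"dz":-15,"rx":0,"ry":0,"rz":0,"fingers":1},
    {"dx":0,"dy":0,"dz":-20,"rx":0,"ry":0,"rz":0,"fingers":1},
    {"dx":0,"dy":0,"dz":-10,"rx":0,"ry":0,"rz":0,"fingers":1},
    {"dx":0,"dy":0,"dz":-5,"rx":0,"ry":0,"rz":0,"fingers":1},
    {"dx":0,"dy":0,"dz":-2,"rx":0,"ry":0,"rz":0,"fingers":1},
    {"dx":0,"dy":0,"dz":0,"rx":0,"ry":0,"rz":0,"fingers":1},
  ],
)

```text
clock: 26.65
tcp_pos: [0.6151, 0.283, 0.1004]
orientation: [0.0, 0.707, 0.707, 0.0]
wrist_force: [-0.2, -0.5, -1.0]
finger_gap: 0.045
```

Call:
servo_tool(
  deltas=[
    {"dx":0,"dy":0,"dz":-1,"rx":0,"ry":0,"rz":0,"fingers":1},
    {"dx":0,"dy":0,"dz":-1,"rx":0,"ry":0,"rz":0,"fingers":1},
    {"dx":0,"dy":0,"dz":0,"rx":0,"ry":0,"rz":0,"fingers":1},
  ],
)

```text
clock: 26.95
tcp_pos: [0.6157, 0.2829, 0.0991]
orientation: [0.0, 0.707, 0.707, 0.001]
wrist_force: [0.4, 0.3, 3.7]
finger_gap: 0.045
```

Call:
servo_tool(
  deltas=[
    {"dx":0,"dy":0,"dz":0,"rx":0,"ry":0,"rz":0,"fingers":-0.4},
    {"dx":0,"dy":0,"dz":0,"rx":0,"ry":0,"rz":0,"fingers":-0.4},
    {"dx":0,"dy":0,"dz":0,"rx":0,"ry":0,"rz":0,"fingers":-0.4},
    {"dx":0,"dy":0,"dz":0,"rx":0,"ry":0,"rz":0,"fingers":-0.4},
    {"dx":0,"dy":0,"dz":20,"rx":0,"ry":0,"rz":0,"fingers":-0.4},
    {"dx":0,"dy":0,"dz":45,"rx":0,"ry":0,"rz":0,"fingers":-0.4},
    {"dx":0,"dy":0,"dz":45,"rx":0,"ry":0,"rz":0,"fingers":-1},
  ],
)

```text
clock: 27.65
tcp_pos: [0.6144, 0.2824, 0.2077]
orientation: [-0.001, 0.707, 0.707, -0.001]
wrist_force: [0.9, -0.5, -0.0]
finger_gap: 0.0728
```

Call:
servo_tool(
  deltas=[
    {"dx":-35,"dy":0,"dz":15,"rx":0,"ry":0,"rz":0,"fingers":-1},
    {"dx":-35,"dy":0,"dz":15,"rx":0,"ry":0,"rz":0,"fingers":-1},
    {"dx":-35,"dy":0,"dz":15,"rx":0,"ry":0,"rz":0,"fingers":-1},
    {"dx":-35,"dy":0,"dz":15,"rx":0,"ry":0,"rz":0,"fingers":-1},
    {"dx":-35,"dy":0,"dz":15,"rx":0,"ry":0,"rz":0,"fingers":-1},
    {"dx":-35,"dy":0,"dz":15,"rx":0,"ry":0,"rz":0,"fingers":-1},
    {"dx":0,"dy":0,"dz":0,"rx":0,"ry":0,"rz":0,"fingers":-1},
    {"dx":0,"dy":0,"dz":0,"rx":0,"ry":0,"rz":0,"fingers":-1},
  ],
)

```text
clock: 28.45
tcp_pos: [0.4051, 0.2831, 0.2987]
orientation: [0.0, 0.707, 0.707, 0.001]
wrist_force: [0.2, -0.2, -0.3]
finger_gap: 0.0853
```

```bash
cat > fin.py <<'E'
from fit import *
c=cam('scene'); s=env.get_state(); print(s['clock'],s['tcp_pos'],s['wrist_force'])
cv2.imwrite('pics/fin.png',cv2.resize(c['img'][110:320,150:480,::-1],(800,509)))
for t,p in dict(raw_pot=(.399,-.3126),white_square=(.604,-.238),honey_beaker=(.62,-.048),honey_dish=(.62,.041),blue_square=(.616,.196),blue_beaker=(.616,.283)).items():
    if t!='raw_pot': M[t]=[P+[0,0,.006] for P in M[t]]
    d=[e for e in cut_out(t,'scene') if abs(np.argwhere(e['region']).mean(0)[::-1]-proj(c,[*p,.025])[0]).max()<12]
    if d: r=fit(t,[(c,d[0]['region'].astype(float))],p); print(t,d[0]['confidence'],r.x.round(3),round(r.fun,3))
    else: print('miss',t)
E
python3 fin.py
```

```text
28.5 [0.40573097 0.28295628 0.29809418] [ 0.09211454  0.28536399 -0.11564367]
raw_pot 0.57 [ 0.396 -0.313  0.009] 0.175
white_square 0.57 [ 0.602 -0.238  0.137] 0.057
honey_beaker 0.9 [ 0.618 -0.048  0.113] 0.036
honey_dish 0.84 [0.619 0.042 0.023] 0.074
blue_square 0.71 [ 0.615  0.197 -0.044] 0.044
blue_beaker 0.77 [0.614 0.283 0.2  ] 0.141
```

View pics/fin.png

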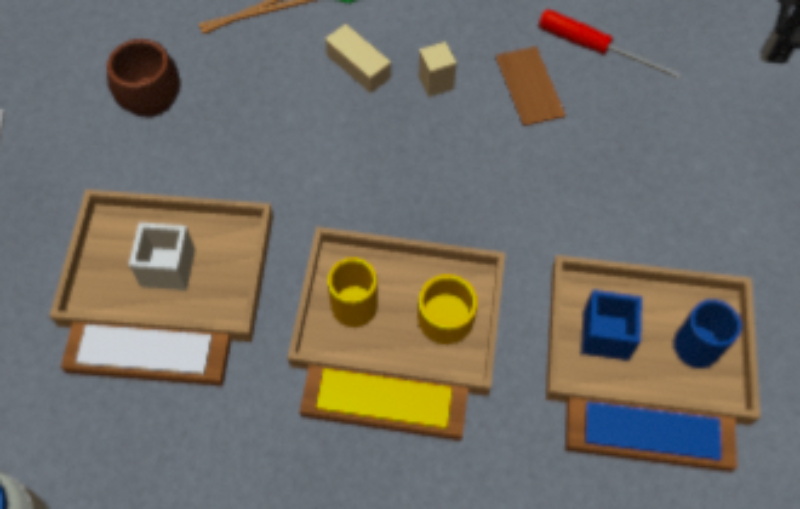

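The final picture shows all five pieces upright in their matching trays, and the pot at (143,78), as in the first picture.

```bash
python3 -c "
from workcell import job; print(job.hand_in())"
```

```text
the job is handed in; nothing more can be done
None
```

I put all five pieces into the trays matching their glaze and handed the job in at about 28.5 s of the 125 s allowed. The white square is alone in the white tray. The honey beaker and dish are side by side in the honey tray, and so are the blue square and beaker in the blue tray. I lowered each piece in 1–2 mm steps and let go at about 4–5 N of contact.

**Last checks:** The final scene picture shows every piece upright on its tray floor with its companion, and the gripper clear. The model fits from that picture put the five pieces within about 2 mm of where I released them. The unfired pot's fitted position shifted 3 mm from the first single-camera fit. I put that down to noise, because its position in the picture is unchanged and the arm never came near it.

**Misses and weak fits:**
- **Rejected call:** my first move call was refused because rows need all seven keys; nothing moved.
- **Network misses:** the trained network missed a few things in the early pictures. The blue tray's position therefore came from the side camera alone; a later wrist-camera fit of it was poor (0.56, with the tray cut off by the frame and partly hidden), so I ignored it.
- **Weaker final fits:** the fits for the pot (0.18) and blue beaker (0.14) were looser than the rest; for those two I relied on the picture.

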